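# Seat the oak knob's splined stem in the drawer front and keep it pressed

## Robot

A 6-joint arm with a two-finger parallel gripper is mounted at the origin on the work surface. World frame = base frame: x ahead of the robot, y to its left, z up, the work surface at z = 0. Lengths are in mm, angles in rad, forces in N, time in s.
With the tool pointing down it reaches from about 350 to 975 mm from the base axis. Payload 7.1 kg.
Tool frame: the origin (TCP) lies on the front face of the gripper's body, between the roots of the fingers; the fingertips stand 80 mm ahead of it and the grasp point (between the pads) lies 61 mm ahead of it (env.tips_ahead is the distance from the TCP to the fingertips, in mm); z points along the fingers, y is the line along which they close (so a half turn about z gives the same grasp; the last joint's range is limited). The gripper opens to 88 mm and grips with 3 to 60 N. Pads are 20 mm wide; open, the fingers measure 115 mm over their backs; the gripper's body (75 mm by 178 mm) begins 61 mm behind the grasp point.
Start: joints at [-1.225, 0.423, 1.63, -0, 1.089, -0.019], TCP at [222.993, -583.849, 302.675] pointing down, gripper open.
Joint ranges: [-3, 3], [-0.9, 2.11], [0.09, 2.58], [-1.31, 4.45], [0.11, 2.69], [-2.54, 2.54]. Speed limits (rad/s): [2.39, 2.39, 3.01, 3.14, 3.14, 3.14].

## Interface

Orientations are given as a unit quaternion [x, y, z, w].
In Python, from station import env, set_gripper, viewer, workorder gives the robot as it stands. Calls block until the motion is done:
- env.reach(position, orientation): joint-space move of the TCP to a pose.
- env.move_l(position, rot=None, rate=150, f_stop=None): straight line of the TCP; rot=None keeps the orientation; rate is the mean speed in mm/s. With f_stop (N) it stops when the force on the tool has changed by that much, and returns True; else False.
- env.move_joints(angles): joint-space move.
- set_gripper(opening): finger opening in mm; the grip force is fixed at half the most; returns when the fingers have stopped.
- env.hold(seconds).
- env.ik(position, orientation): joint angles nearest the present ones, or None.
- env.read_state(): the state.
- viewer.camera(name): name is "scene" or "top" or "wrist"; returns the picture (384x512x3 uint8, blue, green, red); there is no depth.
- viewer.camera_params(name): a dict with "fx", "fy", "cx", "cy" (pixels), "dist" ([k1, k2, p1, p2, k3] as OpenCV has them; the pictures are not rectified), "pose" (4x4, takes a point from camera to world coordinates); the wrist camera has in their place "tool_from_camera" (4x4, takes a point from camera to tool coordinates, whose origin is the TCP and whose axes are the flange's). Camera axes: x right, y up, looking along -z (the intrinsics and any distortion apply to the point x, -y, -z); pixel columns grow to the right and rows downward; lengths in mm; the calibration is good to about 2 mm. A picture is of the moment at which its call begins: read the wrist's pose just before it. camera_params takes no time and is no camera call.
A pose or a line that the arm cannot do raises env.IKError and nothing moves.
- workorder.sign_off(): hands the job in; it is judged then, once.
The state is a dict: "time_s": time; "qpos": joint angles; "dq": joint speeds; "tau": joint torques, N m; "tool_pos": TCP position; "orientation": TCP orientation; "force": force on the tool from outside, world axes, zero at the start; "wrist_torque": the same for the moment, N m; "width": finger opening in mm; "grip_force": force on a finger pad.
Only numpy, scipy, OpenCV 4.12 (cv2) and the standard library are available. Lean on these libraries where they do the work, as an engineer would, in place of code of your own. Each camera call takes 0.05 s, during which the arm holds its last target. There are 200 camera calls.

## Task

Take the oak drawer knob out of the grey stand, turn it until the four ribs of its steel stem line up with the cross-shaped slots in the drawer front's aluminium boss, and slide it fully home so that its steel collar lies flat on the boss. A spring in the socket pushes it back out, so keep it pressed down firmly for at least two seconds and finish still gripping and pressing it there, never letting go, ready for me to drive the screw from behind. Leave the flask, the jar and the screwdriver standing or lying where they are.

Things in the scene. Friction and masses are not known exactly. Their poses are not given: they have to be found in the camera images.
- knob: loose oak bar knob on a ribbed steel stem, about 0.11 kg, standing upright in the stand at any turn. Origin: centre of its collar's underside; z up, x along the oak bar. Bar 56 (x) x 26 (y) mm, 12 to 44 mm above the origin, brass line on top along x; grip its 26 mm width. Under the bar a neck 22 mm wide, then the steel collar, 32 mm diameter, 0 to 4 mm above the origin.
- knob_tip (a point): centre of the stem's lower end, 22 mm below the knob's origin. The steel stem is a cross of four ribs along the knob's +x, -x, +y and -y, 22 mm tip to tip, each rib 5 mm thick (in the last 3 mm: 20 mm and 3.4 mm). At the start it is hidden in the stand's hole, the collar resting on the stand.
- stand: fixed grey plastic block 70 x 70 x 35 mm (origin: centre of its underside, on the shelf) with a round through hole 25 mm wide in the middle that holds the knob's stem loosely
- front: small wooden drawer front lying face up on two battens, fixed; its turn differs from run to run. Origin: on the shelf surface under its centre, z up. Panel 150 (x) x 110 (y) mm, its top 46 mm above the shelf. In its centre a square aluminium boss, 44 x 44 mm, sides parallel to the panel's, top 60 mm above the shelf, with a cross-shaped socket.
- front_mouth (a point): centre of the socket's mouth, level with the boss's top, 60 mm above the shelf; axes as the drawer front's. Socket: two slots 25 mm long, 7.5 mm wide, along the panel's x and y, crossing here, 30 mm deep; the stem fits at any quarter turn. The knob is home when its origin is here.
- plunger (a joint): how far the red round spring plunger in the socket is pushed down, in m. 0 at rest (its top 14 mm below the boss top); 0.008 when the knob is fully home; can go no further than 0.012. The spring pushes up with 3 N at the start of its travel and about 7 N with the knob home, so the unpressed knob rises out by 8 mm
- flask: bystander: flat steel flask-shaped tin with a dark twist cap, 28 (x) x 90 (y) x 128 mm tall, loose; origin: centre of its underside
- jar: bystander: green glass jar with an aluminium lid, 72 mm diameter, 100 mm tall, loose; origin: centre of its underside
- screwdriver: bystander: screwdriver about 170 mm long lying flat along its x axis, loose; origin near its middle, underside
Things that resemble listed ones, but are neither listed nor needed, are in the scene too. There is more than one size of the front; the job needs the larger. Leave any red look-alike of the knob alone.

How it is judged:
By the outcome, as a careful person would: the job done as asked, in the order asked, and still so for the second after the job is handed in, while the arm keeps its last pose, push and grip.
It also fails if it takes over 45 s, if anything falls off the work surface, if the arm or the gripper's body presses on something with over 40 N, if the wrist force passes 120 N, or if a joint passes its speed limit or range.

## Working session

There is one attempt and no reset: what is moved stays moved. The work goes in short steps, each a Python script; the robot and the scene stay as the last script left them, time stands still between calls to the robot, and variables do not carry over. Pictures are saved under pics/ and viewed, at most 10 in all, crops included, and the job is handed in when it is done.

```bash
ls; mkdir -p pics
python3 - <<'E'
from station import env, set_gripper, viewer, workorder
import cv2,numpy as np
for n in ("scene","top"):
    cv2.imwrite(f"pics/{n}0.png",cv2.resize(viewer.camera(n),(800,600),interpolation=cv2.INTER_CUBIC))
    print(n,{k:np.round(v,3).tolist() for k,v in viewer.camera_params(n).items()})
print({k:np.round(v,3).tolist() for k,v in viewer.camera_params("wrist").items()})
print(env.read_state())
E
```

```text
pics
scene {'fx': 350.325, 'fy': 350.325, 'cx': 256.666, 'cy': 181.498, 'dist': [0.013, 0.0, 0.0, 0.0, 0.0], 'pose': [[-0.211, -0.638, 0.74, 1256.663], [0.977, -0.152, 0.148, 75.135], [0.018, 0.755, 0.656, 625.614], [0.0, 0.0, 0.0, 1.0]]}
top {'fx': 493.973, 'fy': 493.973, 'cx': 259.571, 'cy': 186.307, 'dist': [0.074, 0.0, 0.0, 0.0, 0.0], 'pose': [[0.008, 0.997, -0.077, 523.653], [-1.0, 0.008, 0.0, -46.341], [0.001, 0.077, 0.997, 1311.12], [0.0, 0.0, 0.0, 1.0]]}
{'fx': 285.925, 'fy': 285.925, 'cx': 254.352, 'cy': 193.421, 'dist': [-0.058, 0.0, 0.0, 0.0, 0.0], 'tool_from_camera': [[-0.001, 0.959, 0.285, 78.187], [1.0, 0.001, 0.0, 1.408], [0.0, 0.285, -0.959, -83.485], [0.0, 0.0, 0.0, 1.0]]}
{'time_s': 0.1, 'qpos': array([-1.22500488e+00,  4.23756034e-01,  1.63060536e+00, -1.12205062e-05,
        1.08859591e+00, -1.89924962e-02]), 'dq': array([ 0.00054295,  0.00018644, -0.00216431,  0.00035296, -0.00021335,
       -0.00018618]), 'tau': array([-1.46349107e-04, -5.45614564e+01, -2.74323303e+01,  6.44870661e-02,
        1.87869061e-02, -9.64651633e-06]), 'tool_pos': array([ 222.86106971, -583.49808379,  301.98782115]), 'orientation': array([ 9.83411944e-01,  1.81384905e-01, -1.15898510e-04, -6.72427125e-04]), 'force': array([ 0.25280098, -0.12379016, -0.42762799]), 'wrist_torque': array([-0.00153053, -0.02406737,  0.00920417]), 'grip_force': 0.0, 'width': 88.125453357139}
```

View pics/top0.png

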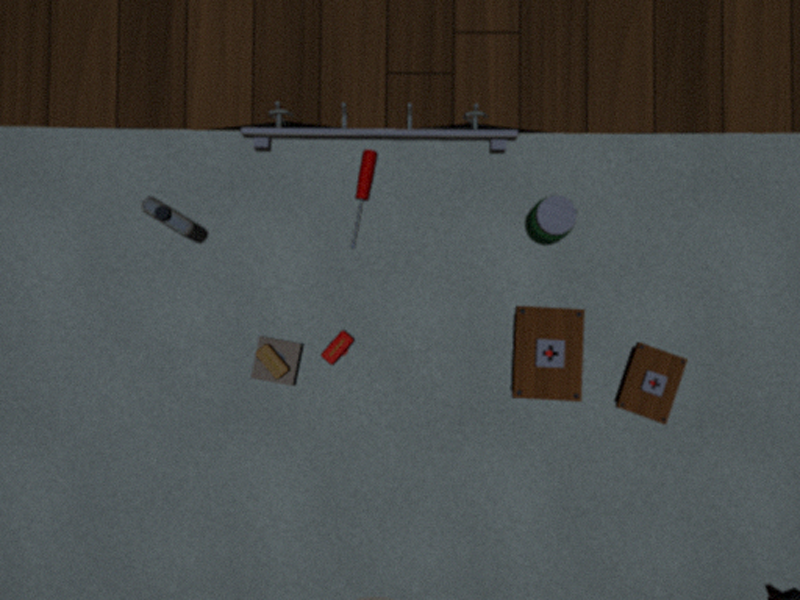

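View pics/scene0.png

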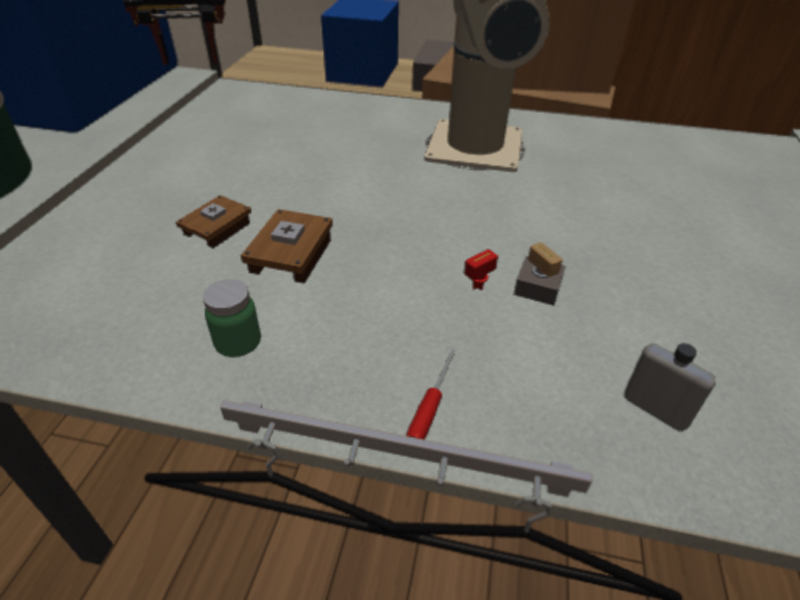

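The top view shows the oak knob in its stand at (273,361), the red look-alike at (338,347), and the larger front's boss at (550,353). The smaller front is at (654,383). The scene view agrees with this, and all bystanders are clear.

```bash
cat > h.py <<'E'
from station import env, set_gripper, viewer, workorder
import cv2,numpy as np
from scipy.spatial.transform import Rotation as R
def quat(psi):
    c,s=np.cos(psi),np.sin(psi)
    return R.from_matrix(np.array([[c,s,0],[s,-c,0],[0,0,-1]])).as_quat()
def toolT(st):
    T=np.eye(4);T[:3,:3]=R.from_quat(st["orientation"]).as_matrix();T[:3,3]=st["tool_pos"];return T
def project(p,px,T,z):  # pixels -> world points on plane z; T camera->world
    K=np.array([[p["fx"],0,p["cx"]],[0,p["fy"],p["cy"]],[0,0,1]])
    uv=cv2.undistortPoints(np.array(px,float).reshape(-1,1,2),K,np.array(p["dist"])).reshape(-1,2)
    d=np.c_[uv[:,0],-uv[:,1],-np.ones(len(uv))]@T[:3,:3].T
    return T[:3,3]+d*((z-T[2,3])/d[:,2])[:,None]
def top(px,z):
    p=viewer.camera_params("top");return project(p,px,np.array(p["pose"]),z)
def wrist(px,z,st):
    p=viewer.camera_params("wrist");return project(p,px,toolT(st)@np.array(p["tool_from_camera"]),z)
def down(x,y,z,psi): env.reach(np.array([x,y,z],float),quat(psi))
def snap(name):
    st=env.read_state();im=viewer.camera("wrist");cv2.imwrite(f"pics/{name}.png",im)
    np.savez(f"pics/{name}.npz",**{k:st[k] for k in("tool_pos","orientation")});return st,im
E
python3 - <<'E'
from h import *
s=1/1.5625
k=top([[273*s,361*s],[262*s,350*s],[285*s,375*s]],79);b=top([[550*s,353*s]],60)
b2=top(np.array([[518,307],[584,308]])*s,46)
print(k,b,b2)
d=k[2]-k[1];print("knob yaw",np.degrees(np.arctan2(d[1],d[0])))
for x,y,z in (*k[:1],*b):
  for psi in np.radians(range(-180,180,15)):
    q=env.ik(np.array([x,y,z+140]),quat(psi))
    if q is not None:print(round(np.degrees(psi)),np.round(q[-1],2),end="; ")
  print()
E
```

```text
[[505.59238048 162.77935639  79.        ]
 [522.86053602 180.55557443  79.        ]
 [483.65287589 143.33976958  79.        ]] [[ 521.69683411 -279.99761364   60.        ]] [[ 596.27449826 -230.98507052   46.        ]
 [ 595.55114076 -338.46527718   46.        ]]
knob yaw -136.49298477152058
-180 -1.28; -165 -1.54; -150 -1.81; -135 -2.07; -120 -2.33; -30 2.38; -15 2.12; 0 1.86; 15 1.6; 30 1.34; 45 1.07; 60 0.81; 75 0.55; 90 0.29; 105 0.03; 120 -0.23; 135 -0.5; 150 -0.76; 165 -1.02; 
-180 -2.08; -165 -2.35; -75 2.37; -60 2.11; -45 1.84; -30 1.58; -15 1.32; 0 1.06; 15 0.8; 30 0.53; 45 0.27; 60 0.01; 75 -0.25; 90 -0.51; 105 -0.77; 120 -1.04; 135 -1.3; 150 -1.56; 165 -1.82;
```

Run:
```python
from h import *
out=[]
for n,x,y,z,a in (("b0",522,-280,60,0),("b180",522,-280,60,180),("k225",505.6,162.8,79,-135),("k45",505.6,162.8,79,45)):
    down(x,y,z+120,np.radians(a)); env.hold(.3); st,im=snap(n); print(n,st["time_s"],st["tool_pos"])
    out.append(cv2.resize(im[100:300,156:356],(300,300),interpolation=cv2.INTER_CUBIC))
m=np.vstack([np.hstack(out[:2]),np.hstack(out[2:])])
cv2.imwrite("pics/m1.png",np.clip(m*1.6,0,255))
```

```text
b0 2.025 [ 521.79022882 -280.55543368  180.14678753]
b180 5.025 [ 522.00595213 -280.00427372  179.99902772]
k225 7.0 [505.84160674 162.267453   198.96141523]
k45 10.0 [505.60640447 162.79461699 199.00049559][ WARN:0@4.422] global loadsave.cpp:1063 imwrite_ Unsupported depth image for selected encoder is fallbacked to CV_8U.
```

View pics/m1.png

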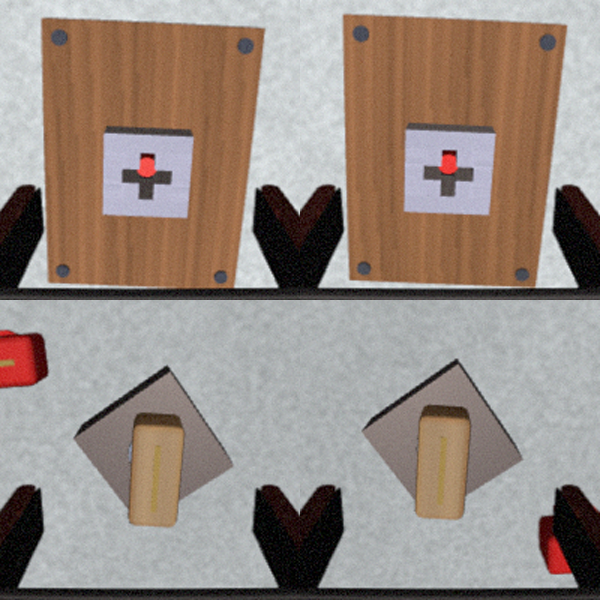

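The boss, cross socket and knob are all clear and near centre: boss at about (148,172) in its tile, knob bar at about (157,470). Next I segment the top faces in code.

Run:
```python
from h import *
vis=[]
for n,z in (("b0",60),("b180",60),("k225",79),("k45",79)):
    im=cv2.imread(f"pics/{n}.png");st=dict(np.load(f"pics/{n}.npz"))
    hsv=cv2.cvtColor(cv2.medianBlur(im,3),cv2.COLOR_BGR2HSV).astype(int)
    b,g,r=[cv2.medianBlur(im,3)[...,i].astype(int) for i in range(3)]
    print(n,"V at centre rows",[im[rr,254].tolist() for rr in (190,200,215,230,240)])
    m=((b>r-5)&(b>100)) if n[0]=="b" else ((hsv[...,0]<25)&(hsv[...,1]>80)&(hsv[...,2]>110))
    m=m.astype(np.uint8)
    m[:100]=0;m[300:]=0
    k,lab,sta,cen=cv2.connectedComponentsWithStats(m,connectivity=4)
    # component nearest the middle
    i=min((j for j in range(1,k) if 300<sta[j,4]<9000),key=lambda j:np.hypot(*(cen[j]-(255,215))))
    c=max(cv2.findContours((lab==i).astype(np.uint8),cv2.RETR_EXTERNAL,cv2.CHAIN_APPROX_NONE)[0],key=cv2.contourArea)
    P=wrist(cv2.convexHull(c).reshape(-1,2),z,st)[:,:2].astype(np.float32)
    (cx,cy),(w,h),a=cv2.minAreaRect(P)
    A=toolT(st); rel=A[:3,:3].T@(np.array([cx,cy,z])-A[:3,3])
    print(n,"rect",np.round([cx,cy,w,h,a],2),"tool",np.round(rel,2),cen[i])
    o=im.copy();cv2.drawContours(o,[c],-1,(255,0,255),1)
    vis.append(cv2.resize(o[150:300,180:330],(300,300),interpolation=cv2.INTER_NEAREST))
cv2.imwrite("pics/m2.png",np.vstack([np.hstack(vis[:2]),np.hstack(vis[2:])]))
```

```text
b0 V at centre rows [[124, 110, 112], [126, 113, 114], [48, 50, 156], [36, 41, 46], [127, 117, 113]]
b0 rect [ 519.92 -281.06   43.96   43.99   87.33] tool [ -1.9    0.49 120.15] [253.39246894 216.07375776]
b180 V at centre rows [[127, 117, 116], [41, 36, 57], [31, 34, 139], [64, 60, 64], [129, 116, 116]]
b180 rect [ 522.11 -278.61   43.93   44.03   87.53] tool [-1.0e-01  1.4e+00  1.2e+02] [254.58342967 214.0300578 ]
k225 V at centre rows [[72, 92, 112], [75, 94, 114], [71, 91, 109], [72, 94, 111], [67, 89, 108]]
k225 rect [522.17  67.88  20.12  48.62  49.06] tool [ 55.11 -78.35 119.96] [143.25441696 142.18315665]
k45 V at centre rows [[69, 90, 105], [68, 88, 106], [69, 90, 107], [69, 91, 108], [72, 94, 112]]Traceback (most recent call last):
  File "<stdin>", line 13, in <module>
ValueError: min() iterable argument is empty
```

Run:
```python
from h import *
vis=[]
for n,z in (("k225",79),("k45",79)):
    im=cv2.imread(f"pics/{n}.png");st=dict(np.load(f"pics/{n}.npz"))
    hsv=cv2.cvtColor(cv2.medianBlur(im,3),cv2.COLOR_BGR2HSV).astype(int)
    m=((hsv[...,0]>9)&(hsv[...,0]<32)&(hsv[...,1]>60)&(hsv[...,2]>85)).astype(np.uint8)
    m=cv2.morphologyEx(m,cv2.MORPH_CLOSE,np.ones((5,5)))
    k,lab,sta,cen=cv2.connectedComponentsWithStats(m,connectivity=4)
    i=lab[215,258]
    c=max(cv2.findContours((lab==i).astype(np.uint8),cv2.RETR_EXTERNAL,cv2.CHAIN_APPROX_NONE)[0],key=cv2.contourArea)
    P=wrist(cv2.convexHull(c).reshape(-1,2),z,st)[:,:2].astype(np.float32)
    (cx,cy),(w,h),a=cv2.minAreaRect(P)
    A=toolT(st); rel=A[:3,:3].T@(np.array([cx,cy,z])-A[:3,3])
    print(n,"rect",np.round([cx,cy,w,h,a],2),"tool",np.round(rel,2),cen[i])
    o=im.copy();cv2.drawContours(o,[c],-1,(255,0,255),1)
    vis.append(cv2.resize(o[150:300,180:330],(300,300),interpolation=cv2.INTER_NEAREST))
cv2.imwrite("pics/m2.png",np.hstack(vis))
```

```text
k225 rect [503.88 167.87  54.33  24.81  41.29] tool [ -2.57   5.35 119.96] [259.57183499 216.75011854]
k45 rect [505.57 165.3   54.15  24.78  41.21] tool [  1.75  -1.8  120.  ] [250.20195896 211.47761194]
```

View pics/m2.png

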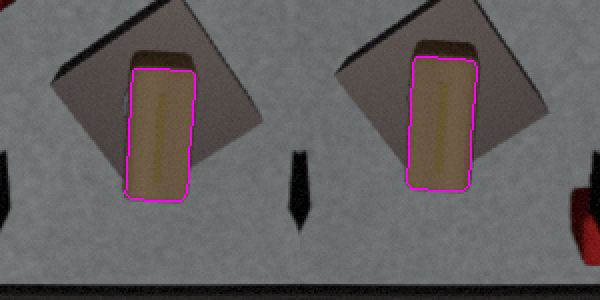

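The contours match the bar's top face: 54 x 25 mm with rounded corners, yaw 41.25°. Averaging the opposed views puts the knob at (504.7,166.6) and the boss at (521.0,-279.85) with yaw -2.57°. Now I grasp and lift.

Run:
```python
from h import *
psi=np.radians(41.25)
set_gripper(60)
down(504.7,166.6,199,psi)
print(env.move_l(np.array([504.7,166.6,124.]),rate=120,f_stop=12), env.read_state()["tool_pos"])
set_gripper(0)
st=env.read_state();print(st["width"],st["grip_force"],st["tool_pos"],st["force"],st["time_s"])
env.move_l(np.array([504.7,166.6,214.]),rate=120)
env.hold(.2)
st,im=snap("held1");print(st["width"],st["force"],st["wrist_torque"],st["time_s"])
psi=np.radians(-2.57)
down(521,-279.85,214,psi); env.hold(.3)
st,im2=snap("held2");print(st["width"],st["tool_pos"],st["time_s"])
cv2.imwrite("pics/m3.png",np.hstack([cv2.resize(i[130:380,130:380],(400,400)) for i in (im,im2)]))
```

```text
False [505.02085549 166.65438164 124.2820037 ]
25.982214188747314 30.00041574239731 [504.79998256 166.64360013 124.24243642] [-0.28797502 -0.07159484  3.6721999 ] 12.325
25.44170571628862 [ 1.01707531 -0.58458376 -1.09799046] [-0.0704953   0.02458302 -0.02663407] 13.425
26.082448181542055 [ 521.28172426 -279.22093481  214.02725118] 15.4167
```

View pics/m3.png

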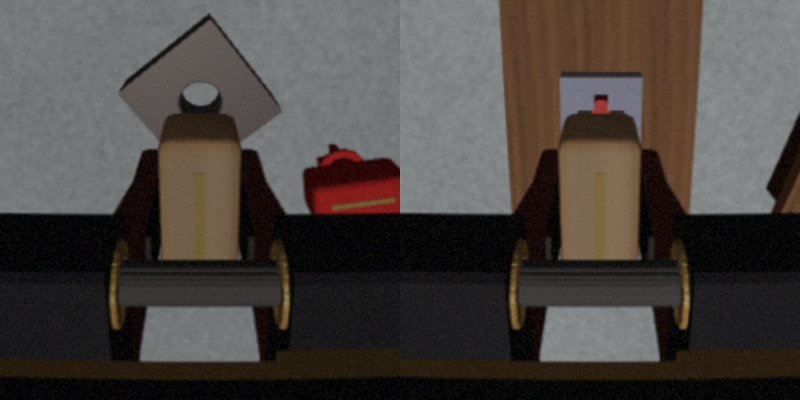

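The knob is held square between the pads. Its near edge is at crop row ≈137, the brass line is at column 200, and the socket is visible at (600,100). Now I check the offset along the bar.

Run:
```python
from h import *
p=viewer.camera_params("wrist");T=np.array(p["tool_from_camera"])
for n in("held1","held2"):
    im=cv2.imread(f"pics/{n}.png"); col=cv2.GaussianBlur(im,(5,1),0)[205:228,240:270].mean((1,2))
    r=205+np.argmax(np.diff(col))+.5
    row=im[240,215:300].mean(1).round().astype(int)
    print(n,np.round(col,0).tolist(),r, project(p,[[255,r]],T,45))
    # brass line column (hue saturation peak)
    s=(im[240:285,240:272,2].astype(float)-im[240:285,240:272,0]).mean(0); w=np.clip(s-np.median(s)-4,0,None)
    c=240+(w*np.arange(32)).sum()/w.sum(); print("brass col",c,project(p,[[c,262]],T,45))
```

```text
held1 [31.0, 33.0, 33.0, 33.0, 34.0, 34.0, 34.0, 34.0, 36.0, 34.0, 36.0, 42.0, 53.0, 66.0, 76.0, 87.0, 88.0, 89.0, 90.0, 92.0, 93.0, 94.0, 94.0] 217.5 [[28.51908729  1.5449019  45.        ]]
brass col 254.4022952853598 [[ 4.36428948  1.24395862 45.        ]]
held2 [35.0, 35.0, 36.0, 36.0, 37.0, 36.0, 36.0, 37.0, 36.0, 37.0, 37.0, 45.0, 57.0, 69.0, 82.0, 93.0, 94.0, 97.0, 98.0, 101.0, 103.0, 104.0, 105.0] 218.5 [[28.0034878   1.54493076 45.        ]]
brass col 254.40126512651267 [[ 4.36428974  1.24343682 45.        ]]
```

Run:
```python
from h import *
x,y=521.0-0.5,-279.85
q=quat(np.radians(-2.57))
env.move_l(np.array([x,y,176.]),rot=q,rate=80); env.hold(.3)
s=[env.read_state() for _ in range(1)][0];print(s["tool_pos"],s["force"],s["wrist_torque"])
print(env.move_l(np.array([x,y,158.5]),rot=q,rate=25,f_stop=7))
s=env.read_state();print(s["tool_pos"],s["force"],s["wrist_torque"],s["width"],s["time_s"])
```

```text
[ 520.68697574 -279.96486392  176.45328416] [ 0.21166414 -0.62838252 -1.22981739] [-0.00658729  0.06263011  0.00037014]
False
[ 520.56631589 -279.87295807  158.54554386] [ 0.21637605 -0.41926385 -1.09270482] [ 0.02350088 -0.00480177 -0.00873854] 25.86874597877512 17.2417
```

The stem went in with no side force. Now I press home.

Run:
```python
from h import *
q=quat(np.radians(-2.57))
print(env.move_l(np.array([520.5,-279.85,146.5]),rot=q,rate=15,f_stop=16))
for _ in range(4):
    s=env.read_state();print(s["tool_pos"],s["force"],s["wrist_torque"],s["width"],s["time_s"]); env.hold(.4)
```

```text
True
[ 520.7349794  -279.95383414  149.34428906] [-0.08293846 -0.08752119  5.20184988] [0.18664541 0.20814404 0.04115905] 25.781325822134274 17.8833
[ 520.72549729 -279.96884944  149.31539319] [-0.37738836  0.27834343  4.75592254] [0.06518672 0.17134898 0.0018283 ] 26.156836626786017 18.2833
[ 520.73800947 -279.9838197   149.32160489] [-1.53320541  1.32579427  6.31967971] [0.09263002 0.14701086 0.03095209] 25.852343476059488 18.6833
[ 520.73627163 -279.97201548  149.29349346] [-0.30511903  0.21608791  5.37829921] [ 0.12942354  0.15022436 -0.00345028] 25.883665069843097 19.0833
```

At 149.3 it is at the collar contact, but the force is only the spring's. I'll press deeper in small steps.

Run:
```python
from h import *
q=quat(np.radians(-2.57)); z=149.2
while z>147.2:
    env.move_l(np.array([520.6,-279.9,z]),rot=q,rate=10); env.hold(.15)
    f=np.mean([(env.hold(.03),env.read_state()["force"])[1] for _ in range(4)],0); s=env.read_state()
    print(round(z,2),s["tool_pos"][2],f,s["wrist_torque"],s["time_s"])
    if f[2]>17: break
    z-=.25
```

```text
149.2 149.44493721318656 [-0.78322025  0.58121168  5.39600183] [0.1945322  0.28466081 0.02291069] 20.0167
148.95 149.24771607169288 [-1.35640974  1.05035579  6.70104021] [0.15760415 0.31055222 0.00816809] 20.55
148.7 149.2442042907421 [-2.09752036  0.97105314  8.01223331] [0.22068016 0.40274955 0.00519776] 21.0833
148.45 149.24529000955883 [-2.61660288  1.50894159 10.90277135] [ 0.32843925  0.49584784 -0.06740605] 21.6167
148.2 149.24091910873122 [-3.27678096  1.97116493 13.02579533] [0.41153191 0.64936816 0.04421794] 22.15
147.95 149.2399750643193 [-3.75080975  2.04699772 15.61002585] [ 0.5486766   0.73984493 -0.01699057] 22.6833
147.7 149.2342593237395 [-4.82014694  2.29600803 17.68816159] [ 0.56770493  0.85094863 -0.03966715] 23.2167
```

Run:
```python
from h import *
env.hold(2.5); s=env.read_state();print(s["tool_pos"],s["force"],s["width"],s["grip_force"],s["time_s"])
a=viewer.camera("scene")[60:220,80:293]; cv2.imwrite("pics/f.png",cv2.resize(a,(800,600),interpolation=cv2.INTER_CUBIC))
```

```text
[ 520.77501871 -279.98557259  149.21702764] [-4.44666145  2.82833867 17.98887488] 26.180535837581242 30.002753734588623 25.7167
```

View pics/f.png

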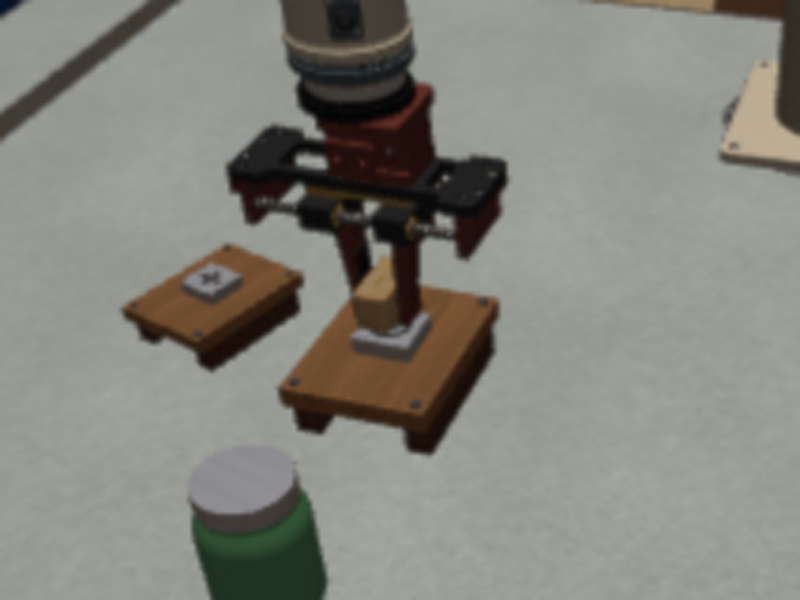

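The knob at (380,305) sits down on the larger front's boss at (390,335), still gripped, with about 18 N of steady force. Now I hand it in.

```bash
python3 -c "
from h import *
print(workorder.sign_off())"
```

```text
the job is handed in; nothing more can be done
None
```

The oak knob is fully home in the larger front's boss, stopped hard at the expected height; it was pressed with about 18 N for over 2 s and handed in at about 26 s, still gripped and pressed.

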